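# Put the mixed-up jar lids back on their own jars

### The arm

A 7-joint arm with a two-finger parallel gripper is mounted at the origin on the work surface; the furniture and walls round the work are solid. World frame = base frame: x ahead of the robot, y to its left, z up, the work surface at z = 0. Lengths are in m, angles in rad, forces in N, time in s.
With the tool pointing down it reaches from about 0.425 to 0.925 m from the base axis. Payload 6.8 kg.
Tool frame: the origin (TCP) lies at the very end of the fingers, on their centre line; the grasp point (between the pads) lies 19 mm behind it; z points along the fingers, y is the line along which they close (so a half turn about z gives the same grasp; the last joint's range is limited). The gripper opens to 85 mm and grips with 20 to 120 N. Pads are 22 mm wide; open, the fingers measure 114 mm over their backs; the gripper's body (76 mm by 85 mm) begins 54 mm behind the grasp point. The pads swing forward as they close: fully open they stand 13 mm farther back than shut.
Start: joints at [1.226, 0.477, 0.022, 1.555, -0.011, 1.109, -0.083], TCP at [0.158, -0.656, 0.231] pointing down, gripper open.
Joint ranges: [-2.96, 2.96], [-0.34, 2.1], [-1.41, 1.46], [0.24, 2.44], [-1.37, 4.51], [0.17, 1.92], [-2.96, 2.96]. Speed limits (rad/s): [2.39, 2.39, 3.14, 3.14, 3.14, 3.14, 3.14].

### API

Orientations are given as a unit quaternion [w, x, y, z].
In Python, from station import bot gives the robot as it stands. The module is installed in compiled form; this text tells all that it offers.
- The arm moves only by the shell command python3 -m jog 'ROWS' [OPENING] [FORCE]. ROWS is JSON, a list of rows, each a list of 4 numbers: the shift along the tool's x, y, z in cm, then the turn about the tool's z in rad. In form: [[x, y, z, spin], ...]. A call has 1 to 20 rows; each row is the pose to reach, as a shift and turn from the pose commanded when the call began, along the tool's axes at that moment; what a row does not reach only later rows make up. A row lasts 1/12 s, in which the tool goes at most 41.7 mm and 7.16 degrees, less where a joint would pass 70% of its speed; a pose out of reach is approached as far as the arm can. A call with a gripper value outside its range is refused whole. OPENING is the closure, from -1 (fully open) to 1 (shut), set as the call begins (- or left out, the last holds). The fingers move at their own pace and stop on an object; FORCE is the grip in N (left out, the last holds). Time passes only in rows, so rows that repeat a pose let the fingers close. It gives the time, the measured TCP pose, the force, the opening and the grip force at its end, in the units of the state.
- bot.get_obs(): the state, without advancing time (a new reading comes with each control period).
- bot.read_camera(name): name is "side" or "top" or "wrist"; returns a dict with "pixels" (400x640x3 uint8, red, green, blue), "depth" (400x640 float32, m along the optical axis (not along the pixel's ray), 0 where there is no reading), "fovy" (degrees; the focal length in pixels is half the picture's height over the tangent of half this angle, whatever the lens; pixels are square), "cx", "cy" (the principal point, pixels), "pose" (4x4, takes a point from camera to world coordinates). Camera axes: x right, y down, z forward; pixel columns grow to the right and rows downward; lengths in m; the calibration is good to about 2 mm. A picture is of the moment at which its call begins.
- bot.hand_in(): hands the job in; it is judged then, once.
The state is a dict: "t": time; "q": joint angles; "joint_vel": joint speeds; "joint_torque": joint torques, N m; "eef_pos": TCP position; "tool_rot": TCP orientation; "contact_force": force on the tool from outside, world axes, zero at the start; "torque": the same for the moment, N m; "gripper_width": opening from 0.0 (shut) to 1.0 (fully open); "grasp_force": force on a finger pad.
Only numpy, scipy, OpenCV 4.12 (cv2) and the standard library are available. Lean on these libraries where they do the work, as an engineer would, in place of code of your own. Each camera call takes 0.05 s, during which the arm holds its last target. There are 200 camera calls.

### The job

After the washing-up, the lids of three of the four stoneware jars were put back on the wrong jars. Sort them out so that every jar is closed with the lid of its own colour, sitting fully home; the slate trivet is there to set a lid aside. Leave the jars standing where they are and the green one closed, and set each lid down gently without dropping it, as stoneware chips.

Things in the scene. Friction and masses are not known exactly. Their poses are not given: they have to be found in the camera images.
- jar_white: round white stoneware storage jar, loose, 0.6 kg, 110 mm across the belly, 68 mm high to its rim, with an open mouth about 66 mm across inside and 74 mm outside. Origin: centre of its underside; z up the axis.
- jar_blue: round dark blue stoneware storage jar, loose, 0.6 kg, 110 mm across the belly, 78 mm high to its rim, with an open mouth about 66 mm across inside and 74 mm outside. Origin: centre of its underside; z up the axis.
- jar_red: round brick red stoneware storage jar, loose, 0.6 kg, 110 mm across the belly, 88 mm high to its rim, with an open mouth about 66 mm across inside and 74 mm outside. Origin: centre of its underside; z up the axis.
- jar_green: round leaf green stoneware storage jar, loose, 0.6 kg, 110 mm across the belly, 98 mm high to its rim, with an open mouth about 66 mm across inside and 74 mm outside. Origin: centre of its underside; z up the axis.
- lid_white: white stoneware lid, loose, 0.09 kg, all one shape. Flange 73 mm across, 8 mm thick; upright round knob 25 mm across, 8 to 36 mm above the origin, straight-sided to 30; tapered plug below, 11 mm deep, 61 to 42 mm across; self-centring in any jar mouth. Origin: axis at underside of flange (at rim height when seated, 11 mm up when stood on a flat surface); z up.
- lid_blue: dark blue stoneware lid, loose, 0.09 kg, all one shape. Flange 73 mm across, 8 mm thick; upright round knob 25 mm across, 8 to 36 mm above the origin, straight-sided to 30; tapered plug below, 11 mm deep, 61 to 42 mm across; self-centring in any jar mouth. Origin: axis at underside of flange (at rim height when seated, 11 mm up when stood on a flat surface); z up.
- lid_red: brick red stoneware lid, loose, 0.09 kg, all one shape. Flange 73 mm across, 8 mm thick; upright round knob 25 mm across, 8 to 36 mm above the origin, straight-sided to 30; tapered plug below, 11 mm deep, 61 to 42 mm across; self-centring in any jar mouth. Origin: axis at underside of flange (at rim height when seated, 11 mm up when stood on a flat surface); z up.
- lid_green: leaf green stoneware lid, loose, 0.09 kg, all one shape. Flange 73 mm across, 8 mm thick; upright round knob 25 mm across, 8 to 36 mm above the origin, straight-sided to 30; tapered plug below, 11 mm deep, 61 to 42 mm across; self-centring in any jar mouth. Origin: axis at underside of flange (at rim height when seated, 11 mm up when stood on a flat surface); z up.
- trivet: round dark grey slate trivet, fixed, 120 mm across, 6 mm thick, empty at the start: a free spot to set a lid down. Origin: centre of its underside.
Mind the look-alikes: they are no part of the job. What is shaped like the lid_blue but yellow is not meant.

How it is judged:
By the outcome, as a careful person would: the job done as asked, in the order asked, and still so for the second after the job is handed in, with the robot touching nothing.
It also fails if it takes over 106 s, if anything falls off the work surface, if the arm or the gripper's body presses on something with over 40 N, if the wrist force passes 120 N, or if a joint passes its speed limit or range.

## Working session

There is one attempt and no reset: what is moved stays moved. The work goes in short steps, Python scripts to look and compute and a shell command to move; the robot and the scene stay as the last step left them, time stands still between calls to the robot, and variables do not carry over. Pictures are saved under pics/ and viewed, at most 14 in all, crops included, and the job is handed in when it is done.

```bash
mkdir -p pics; python3 - <<'E'
from station import bot
import cv2,numpy as np
o=bot.get_obs();print({k:np.round(v,3) for k,v in o.items()})
for n in("side","top"):
    c=bot.read_camera(n);cv2.imwrite(f"pics/{n}0.png",c["pixels"][:,:,::-1]);print(n,c["fovy"],c["cx"],c["cy"],np.round(c["pose"],3).tolist(),(c["depth"]>0).mean())
E
```

```text
{'t': np.float64(0.0), 'q': array([ 1.226,  0.478,  0.022,  1.556, -0.012,  1.109, -0.083]), 'joint_vel': array([-0.001,  0.001, -0.   ,  0.001, -0.001, -0.001,  0.001]), 'joint_torque': array([ 0.0000e+00, -5.9645e+01,  1.6080e+00, -2.8119e+01,  1.2000e-02,
        9.0000e-03,  0.0000e+00]), 'eef_pos': array([ 0.158, -0.656,  0.23 ]), 'tool_rot': array([-0.001,  0.993,  0.118, -0.   ]), 'contact_force': array([-1.013,  0.118,  0.261]), 'torque': array([-0.041, -0.022,  0.037]), 'grasp_force': np.float64(0.0), 'gripper_width': np.float64(0.994)}
side 46.275571065410645 320.07238293008754 203.68263868477348 [[-0.872, -0.167, 0.46, -0.204], [-0.489, 0.35, -0.799, 1.043], [-0.027, -0.922, -0.387, 0.558], [0.0, 0.0, 0.0, 1.0]] 0.888125
top 43.388233682494736 319.38159387652155 198.44262438680735 [[0.054, -0.967, 0.249, -0.022], [-0.999, -0.052, 0.013, 0.02], [0.0, -0.25, -0.968, 1.593], [0.0, 0.0, 0.0, 1.0]] 0.99605078125
```

View pics/side0.png

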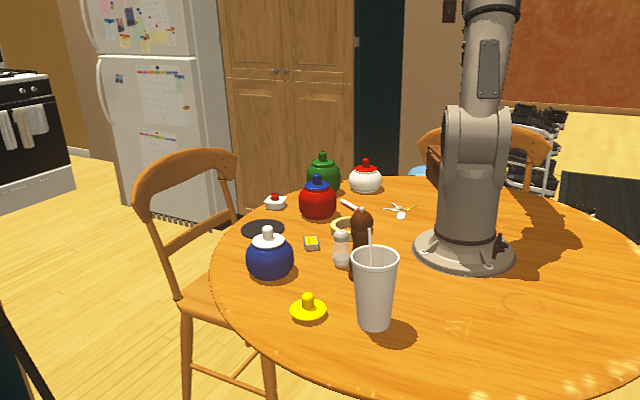

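View pics/top0.png

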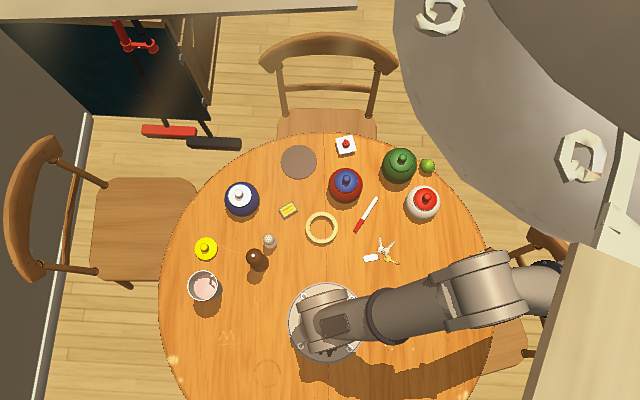

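The side view shows the white lid on the blue jar (knob at 268,232), the blue lid on the red jar (318,180), the red lid on the white jar (365,163), the green jar closed and the trivet at (263,228). In the top view the same things are at (242,198), (346,181), (426,198), (402,159) and (298,162).

```bash
cat > h.py <<'E'
from station import bot
import cv2,numpy as np
def ray(c,u,v):
    f=200/np.tan(np.radians(c["fovy"]/2));d=c["pose"][:3,:3]@np.array([(u-c["cx"])/f,(v-c["cy"])/f,1.])
    return c["pose"][:3,3],d
def onplane(c,u,v,z):
    o,d=ray(c,u,v);return o+d*(z-o[2])/d[2]
def tri(r1,r2):
    (a,d),(b,e)=r1,r2;s=np.linalg.lstsq(np.c_[d,-e],b-a,rcond=None)[0]
    p,q=a+s[0]*d,b+s[1]*e;return (p+q)/2,np.linalg.norm(p-q)
def cloud(c):
    f=200/np.tan(np.radians(c["fovy"]/2));v,u=np.mgrid[:400,:640];z=c["depth"]
    P=np.stack([(u-c["cx"])/f*z,(v-c["cy"])/f*z,z],-1);return P@c["pose"][:3,:3].T+c["pose"][:3,3]
def mask(c,col,box=None):
    h,s,v=[x.astype(int) for x in cv2.split(cv2.cvtColor(c["pixels"],cv2.COLOR_RGB2HSV))]
    m={"white":(s<60)&(v>120),"blue":(h>105)&(h<130)&(s>100),"red":((h<6)|(h>172))&(s>150)&(v>60),"green":(h>45)&(h<80)&(s>90),"slate":(v<140)&(v>40)&(s<110)}[col]
    if box: 
        b=np.zeros_like(m);b[box[1]:box[3],box[0]:box[2]]=1;m=m&b
    n,l,st,ce=cv2.connectedComponentsWithStats(m.astype(np.uint8))
    return l==1+np.argmax(st[1:,4]) if n>1 else m
E
python3 - <<'E'
from h import *
S,T=bot.read_camera("side"),bot.read_camera("top")
CT=cloud(T);CS=cloud(S)
B={"white":((248,222,290,252),(224,182,260,218)),"blue":((302,170,336,194),(328,164,364,200)),"red":((345,154,386,180),(408,184,442,216)),"green":((305,148,342,196),(380,145,418,186)),"slate":((238,215,290,238),(276,140,322,184))}
for k,(bs,bt) in B.items():
    r=[]
    for c,b,C in((S,bs,CS),(T,bt,CT)):
        m=mask(c,k,b);P=C[m&(c["depth"]>0)];vv,uu=np.nonzero(m);zt=np.percentile(P[:,2],98)
        top=P[P[:,2]>zt-.007];print(k,m.sum(),"px",uu.min(),uu.max(),vv.min(),vv.max(),"ztop",zt.round(4),"topmean",top.mean(0).round(4),len(top),"med",np.median(P,0).round(4))
        w=m&(C[:,:,2]>zt-.007)&(c["depth"]>0);v2,u2=np.nonzero(w);r.append(ray(c,u2.mean(),v2.mean()) if k!="slate" else ray(c,uu.mean(),vv.mean()))
    p,g=tri(*r);print("  tri",p.round(4),"gap",g.round(4),"reach",np.hypot(*p[:2]).round(3))
E
```

```text
white 338 px 252 284 232 248 ztop 0.0886 topmean [0.3584 0.2997 0.0854] 291 med [0.355  0.3036 0.0852]
white 383 px 228 251 184 206 ztop 0.1158 topmean [0.3649 0.2897 0.1142] 33 med [0.3634 0.2887 0.0841]
  tri [0.3691 0.2933 0.0813] gap 0.0098 reach 0.471
blue 156 px 305 329 181 189 ztop 0.0993 topmean [ 0.4205 -0.027   0.0957] 142 med [ 0.417  -0.0227  0.0954]
blue 283 px 335 357 170 191 ztop 0.1255 topmean [ 0.4261 -0.0379  0.1239] 24 med [ 0.4256 -0.043   0.0942]
  tri [ 0.4328 -0.0408  0.09  ] gap 0.0077 reach 0.435
red 182 px 354 376 158 171 ztop 0.1049 topmean [ 0.3853 -0.2846  0.1024] 23 med [ 0.3827 -0.2797  0.0769]
red 357 px 414 436 188 209 ztop 0.1065 topmean [ 0.3873 -0.2885  0.104 ] 33 med [ 0.3859 -0.2874  0.0743]
  tri [ 0.3878 -0.2893  0.1008] gap 0.0008 reach 0.484
green 374 px 307 338 159 179 ztop 0.1082 topmean [ 0.4929 -0.192   0.1059] 104 med [ 0.4831 -0.1785  0.0884]
green 412 px 384 415 148 170 ztop 0.1343 topmean [ 0.5007 -0.2081  0.1324] 27 med [ 0.5026 -0.207   0.1036]
  tri [ 0.5096 -0.2148  0.0979] gap 0.0071 reach 0.553
slate 475 px 241 283 219 237 ztop 0.0095 topmean [0.5161 0.1206 0.0082] 471 med [0.5212 0.1172 0.0074]
slate 1 px 282 282 168 168 ztop 0.0003 topmean [4.857e-01 1.719e-01 3.000e-04] 1 med [4.857e-01 1.719e-01 3.000e-04]
  tri [0.4759 0.1694 0.0368] gap 0.004 reach 0.505
```

```bash
cat > d.py <<'E'
import sys
from h import *
from scipy.spatial.transform import Rotation as R
o=bot.get_obs();w,x,y,z=o["tool_rot"];M=R.from_quat([x,y,z,w]).as_matrix()
print("t",o["t"],"now",o["eef_pos"].round(4),"cm in tool:",(M.T@(np.array(list(map(float,sys.argv[1:4])))-o["eef_pos"])*100).round(2))
E
python3 d.py .387 -.287 .25
python3 - <<'E'
from h import *
T=bot.read_camera("top")
# trivet: pixels standing 4-9 mm, and grey-ish, near (298,162)
hsv=cv2.cvtColor(T["pixels"],cv2.COLOR_RGB2HSV);print(hsv[162,298],hsv[162,270])
m=(hsv[:,:,1]<110).astype(np.uint8)
n,l,st,ce=cv2.connectedComponentsWithStats(m);k=l[162,298];print(st[k],ce[k],onplane(T,*ce[k],.006).round(4), "dia mm",[(onplane(T,st[k][0]+st[k][2],162,.006)-onplane(T,st[k][0],162,.006)).round(3)])
print(np.median(cloud(T)[l==k][:,2]))
E
```

```text
t 0.2 now [ 0.1583 -0.6558  0.2307] cm in tool: [ 30.89 -30.49  -1.9 ]
[ 14  96 164] [ 17 164 236]
[281 145  35  34 931] [298.14178303 161.39419979] [0.5098 0.1194 0.006 ] dia mm [array([ 0.006, -0.116,  0.   ])]
0.005986236276495083
```

```bash
python3 -m jog '[[15,-15,-2,0],[30.8,-30.5,-2,0],[30.8,-30.5,-2,0],[30.8,-30.5,-2,0],[30.8,-30.5,-2,0],[30.8,-30.5,-2,0],[30.8,-30.5,-2,0],[30.8,-30.5,-2,0],[30.8,-30.5,-2,0],[30.8,-30.5,-2,0],[30.8,-30.5,-2,0],[30.8,-30.5,-2,0],[30.8,-30.5,-2,0],[30.8,-30.5,-2,0],[30.8,-30.5,-2,0],[30.8,-30.5,-2,0]]' 0.0 40
python3 - <<'E'
from h import *
c=bot.read_camera("wrist");cv2.imwrite("pics/w1.png",c["pixels"][:,:,::-1]);print(c["fovy"],c["pose"].round(3).tolist(),bot.get_obs()["gripper_width"])
E
python3 d.py .387 -.287 .25
```

```text
t: 1.58
eef_pos: [0.3854, -0.2887, 0.2512]
tool_rot: [0.0, 0.993, 0.117, -0.0]
contact_force: [-0.5, -0.2, -0.3]
gripper_width: 0.498
grasp_force: 0.0
62.803644654399044 [[0.231, -0.936, -0.266, 0.454], [-0.973, -0.222, -0.063, -0.272], [-0.0, 0.273, -0.962, 0.393], [0.0, 0.0, 0.0, 1.0]] 0.5002867883116674
t 1.6333 now [ 0.3855 -0.2885  0.2512] cm in tool: [ 0.18 -0.11  0.12]
```

View pics/w1.png

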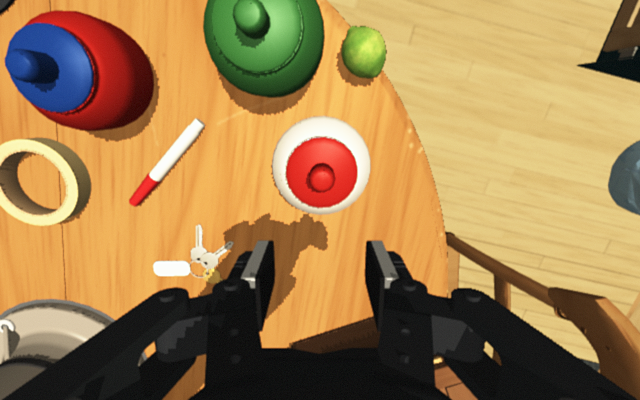

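The wrist view shows the red lid on the white jar at (322,172), the blue lid at (50,67), the green lid at (265,30), and the open fingers at the bottom. I'll measure the flange discs on their planes and check the heights using depth.

```bash
cat > lid.py <<'E'
import sys
from h import *
# lid.py colour z_flange_top x0 y0 x1 y1
def lid(c,col,zf,box):
    m=mask(c,col,box);cn=max(cv2.findContours(m.astype(np.uint8),0,2)[0],key=cv2.contourArea);h=cv2.convexHull(cn)[:,0]
    P=np.array([onplane(c,u,v,zf) for u,v in h]).astype(np.float32)
    (x,y),r=cv2.minEnclosingCircle(P[:,:2].copy());Z=cloud(c)[m&(c["depth"]>0)]
    zt=np.percentile(Z[:,2],99);k=Z[Z[:,2]>zt-.004]
    print(col,"flange centre",round(x,4),round(y,4),"dia",round(2*r,4),"z flange",np.median(Z[:,2]).round(4),"knob top",zt.round(4),k[:,:2].mean(0).round(4),len(k))
if __name__=="__main__":
    c=bot.read_camera("wrist");lid(c,sys.argv[1],float(sys.argv[2]),list(map(int,sys.argv[3:7])))
E
python3 lid.py red .076 270 115 375 215
python3 lid.py blue .096 0 10 110 120
```

```text
red flange centre 0.3917 -0.2887 dia 0.0705 z flange 0.0744 knob top 0.1038 [ 0.3908 -0.2889] 442
blue flange centre 0.4297 -0.0418 dia 0.0729 z flange 0.0948 knob top 0.124 [ 0.4295 -0.04  ] 658
```

```bash
python3 d.py .390 -.2888 .080
```

```text
t 1.7333 now [ 0.3858 -0.2881  0.2512] cm in tool: [ 0.4   0.17 17.12]
```

```bash
python3 -m jog '[[0.4,0.1,3,0],[0.4,0.1,6,0],[0.4,0.1,9,0],[0.4,0.1,12,0],[0.4,0.1,14,0],[0.4,0.1,15,0],[0.4,0.1,16,0],[0.4,0.1,16.6,0],[0.4,0.1,17,0],[0.4,0.1,17,0],[0.4,0.1,17,0]]'
python3 - <<'E'
from h import *
c=bot.read_camera("wrist");cv2.imwrite("pics/w2.png",c["pixels"][:,:,::-1]);print(bot.get_obs()["eef_pos"])
E
```

```text
t: 2.65
eef_pos: [0.3909, -0.2878, 0.082]
tool_rot: [0.0, 0.993, 0.118, 0.001]
contact_force: [-0.2, 0.4, 0.6]
gripper_width: 0.495
grasp_force: 0.0
[ 0.39090578 -0.28786201  0.08209655]
```

View pics/w2.png

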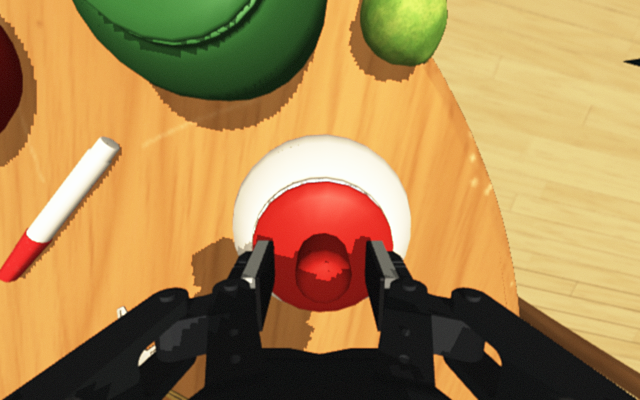

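The red knob (323,270) is centred between the pads (265 and 375). I'll lower 4 mm and close.

```bash
python3 -m jog '[[0,0,0.2,0],[0,0,0.4,0],[0,0,0.4,0]]' && python3 -m jog '[[0,0,0,0],[0,0,0,0],[0,0,0,0],[0,0,0,0],[0,0,0,0],[0,0,0,0],[0,0,0,0],[0,0,0,0]]' 1 40
```

```text
t: 2.95
eef_pos: [0.3904, -0.2875, 0.0773]
tool_rot: [0.0, 0.993, 0.118, 0.0]
contact_force: [-0.0, 0.4, 0.0]
gripper_width: 0.5
grasp_force: 0.0
t: 3.62
eef_pos: [0.3905, -0.2876, 0.0776]
tool_rot: [0.0, 0.993, 0.118, 0.0]
contact_force: [-1.6, 0.0, 5.8]
gripper_width: 0.28
grasp_force: 39.3
```

```bash
python3 -m jog '[[0,0,-0.3,0],[0,0,-1,0],[0,0,-2,0],[0,0,-4,0],[0,0,-7,0],[0,0,-10,0],[0,0,-12,0],[0,0,-13,0],[0,0,-13,0],[0,0,-13,0]]'; python3 d.py .51 .119 .2076
python3 - <<'E'
from h import *
c=bot.read_camera("wrist");cv2.imwrite("pics/w3.png",c["pixels"][:,:,::-1])
E
```

```text
t: 4.45
eef_pos: [0.3901, -0.2874, 0.2072]
tool_rot: [0.0, 0.993, 0.118, 0.0]
contact_force: [0.3, 0.7, -1.3]
gripper_width: 0.275
grasp_force: 39.3
t 4.45 now [ 0.3901 -0.2874  0.2072] cm in tool: [ 21.18 -36.7   -0.05]
```

View pics/w3.png

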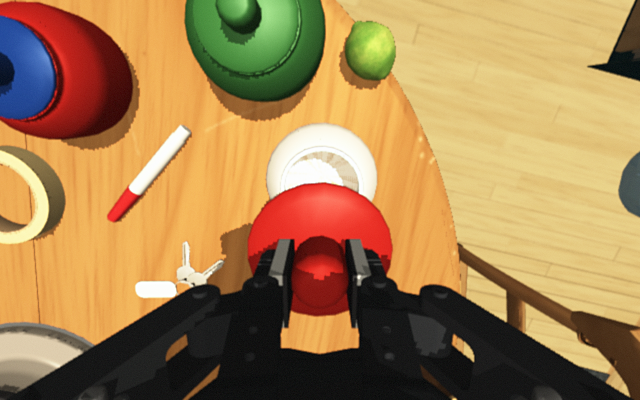

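The red lid hangs level between the pads at (320,255), and the white jar stands open at (321,178). Next I carry it to the trivet.

```bash
python3 -m jog '[[1,-1.7,0,0],[2.5,-4.3,0,0],[4.5,-7.8,0,0],[6.5,-11.3,0,0],[8.5,-14.7,0,0],[10.5,-18.2,0,0],[12.5,-21.7,0,0],[14.5,-25.1,0,0],[16.5,-28.6,0,0],[18.5,-32.1,0,0],[20,-34.7,0,0],[20.8,-36,0,0],[21.2,-36.7,0,0],[21.2,-36.7,0,0],[21.2,-36.7,0,0],[21.2,-36.7,0,0],[21.2,-36.7,0,0]]'; python3 d.py .51 .119 .0276
```

```text
t: 5.92
eef_pos: [0.51, 0.117, 0.2069]
tool_rot: [0.0, 0.993, 0.117, -0.0]
contact_force: [0.1, -0.2, -0.4]
gripper_width: 0.276
grasp_force: 39.4
t 5.9167 now [0.51   0.117  0.2069] cm in tool: [ 0.06 -0.21 17.93]
```

```bash
python3 - <<'E'
from h import *
c=bot.read_camera("wrist");C=cloud(c);cv2.imwrite("pics/w4.png",c["pixels"][:,:,::-1])
E
```

```text
(no output)
```

View pics/w4.png

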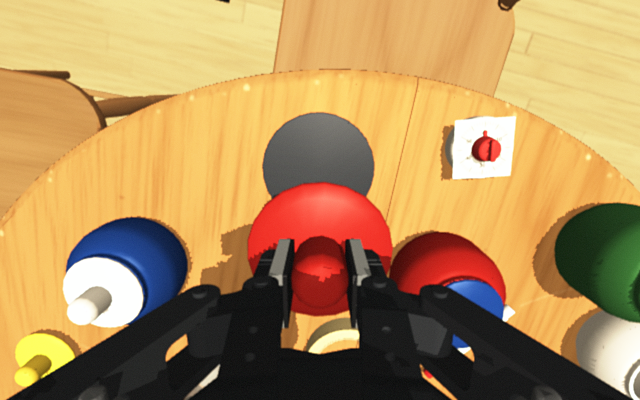

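The trivet (318,165) lies straight ahead under the held lid. Now I lower it gently.

```bash
python3 -m jog '[[0,0,1,0],[0,0,3,0],[0,0,6,0],[0,0,9,0],[0,0,12,0],[0,0,14.5,0],[0,0,16,0],[0,0,17,0],[0,0,17.4,0],[0,0,17.7,0],[0,0,17.7,0],[0,0,17.7,0]]'; python3 -m jog '[[0,0,0.1,0],[0,0,0.2,0],[0,0,0.2,0],[0,0,0.2,0]]'
```

```text
t: 6.97
eef_pos: [0.511, 0.1192, 0.0311]
tool_rot: [-0.0, 0.993, 0.118, 0.001]
contact_force: [-0.5, 0.5, -1.0]
gripper_width: 0.277
grasp_force: 39.4
t: 7.3
eef_pos: [0.5105, 0.119, 0.0286]
tool_rot: [0.0, 0.993, 0.118, 0.0]
contact_force: [-0.6, 0.2, -1.4]
gripper_width: 0.28
grasp_force: 39.4
```

```bash
python3 -m jog '[[0,0,0.1,0],[0,0,0.15,0],[0,0,0.2,0],[0,0,0.2,0],[0,0,0.2,0]]'
```

```text
t: 7.72
eef_pos: [0.5104, 0.119, 0.0266]
tool_rot: [0.0, 0.993, 0.118, 0.0]
contact_force: [-0.9, -0.2, 4.7]
gripper_width: 0.28
grasp_force: 39.9
```

Touchdown at TCP z = 0.0266, as predicted. Release, then rise.

```bash
python3 -m jog '[[0,0,0,0],[0,0,0,0],[0,0,0,0],[0,0,0,0],[0,0,0,0]]' 0.0; python3 -m jog '[[0,0,-1,0],[0,0,-3,0],[0,0,-6,0],[0,0,-10,0],[0,0,-14,0],[0,0,-18,0],[0,0,-21,0],[0,0,-22,0],[0,0,-22,0],[0,0,-22,0]]'; python3 d.py .365 .2895 .25
python3 lid.py red .025 200 150 400 330
```

```text
t: 8.13
eef_pos: [0.5104, 0.119, 0.0262]
tool_rot: [-0.0, 0.993, 0.118, -0.0]
contact_force: [-0.4, -0.4, 0.1]
gripper_width: 0.494
grasp_force: 0.0
t: 8.97
eef_pos: [0.5101, 0.1188, 0.2462]
tool_rot: [0.0, 0.993, 0.118, 0.0]
contact_force: [0.2, -0.3, 0.0]
gripper_width: 0.499
grasp_force: 0.0
t 8.9667 now [0.5101 0.1188 0.2462] cm in tool: [-10.1  -20.    -0.39]
red flange centre 0.511 0.1199 dia 0.0721 z flange 0.0236 knob top 0.0528 [0.5103 0.1194] 337
```

```bash
python3 -m jog '[[-2,-4,0,0],[-4,-8,0,0],[-6,-12,0,0],[-8,-16,0,0],[-9.5,-19,0,0],[-10.1,-20,0,0],[-10.1,-20,0,0],[-10.1,-20,0,0],[-10.1,-20,0,0]]'
python3 lid.py white .086 240 100 400 240; python3 d.py .365 .2895 .0876
```

```text
t: 9.77
eef_pos: [0.3655, 0.2883, 0.2449]
tool_rot: [0.001, 0.993, 0.118, -0.001]
contact_force: [-0.1, 0.6, 0.5]
gripper_width: 0.5
grasp_force: 0.0
white flange centre 0.369 0.2912 dia 0.0731 z flange 0.0842 knob top 0.1137 [0.3683 0.2909] 482
t 9.8167 now [0.3659 0.2881 0.2452] cm in tool: [-0.02 -0.17 15.76]
```

```bash
python3 -m jog '[[0.3,-0.1,3,0],[0.3,-0.1,6,0],[0.3,-0.1,9,0],[0.3,-0.1,11.5,0],[0.3,-0.1,13,0],[0.3,-0.1,14.2,0],[0.3,-0.1,15,0],[0.3,-0.1,15.5,0],[0.3,-0.1,15.5,0],[0.3,-0.1,15.5,0]]'
python3 - <<'E'
from h import *
c=bot.read_camera("wrist");cv2.imwrite("pics/w5.png",c["pixels"][150:,150:500,::-1]);print(bot.get_obs()["eef_pos"])
E
```

```text
t: 10.65
eef_pos: [0.3684, 0.2916, 0.0917]
tool_rot: [-0.0, 0.993, 0.118, 0.0]
contact_force: [-0.0, -0.1, 0.3]
gripper_width: 0.499
grasp_force: 0.0
[0.36852352 0.29181475 0.09204575]
```

View pics/w5.png

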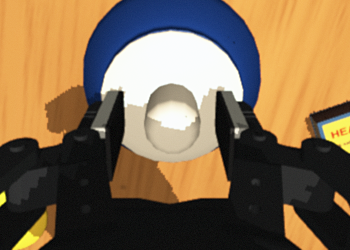

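The white knob at crop (172,118) is centred between the pads (120 and 220). Lower 4 mm and grip.

```bash
python3 -m jog '[[0,0,0.2,0],[0,0,0.4,0],[0,0,0.4,0],[0,0,0.4,0]]' && python3 -m jog '[[0,0,0,0],[0,0,0,0],[0,0,0,0],[0,0,0,0],[0,0,0,0],[0,0,0,0],[0,0,0,0],[0,0,0,0]]' 1 40
```

```text
t: 11.03
eef_pos: [0.368, 0.2914, 0.0874]
tool_rot: [-0.0, 0.993, 0.118, 0.0]
contact_force: [0.7, -0.4, 0.8]
gripper_width: 0.505
grasp_force: 0.0
t: 11.7
eef_pos: [0.368, 0.2915, 0.0876]
tool_rot: [0.0, 0.993, 0.118, 0.0]
contact_force: [-0.7, -1.0, 5.4]
gripper_width: 0.28
grasp_force: 39.1
```

```bash
python3 -m jog '[[0,0,-0.3,0],[0,0,-1,0],[0,0,-2,0],[0,0,-4,0],[0,0,-7,0],[0,0,-10,0],[0,0,-12,0],[0,0,-13,0],[0,0,-13,0],[0,0,-13,0]]'; python3 d.py .51 .02 .2176;python3 d.py .39 -.287 .2176
```

```text
t: 12.53
eef_pos: [0.3679, 0.2911, 0.2172]
tool_rot: [0.0, 0.993, 0.118, 0.0]
contact_force: [-0.3, -0.2, -1.8]
gripper_width: 0.277
grasp_force: 39.3
t 12.5333 now [0.3679 0.2911 0.2172] cm in tool: [ 7.47 29.68 -0.03]
t 12.5333 now [0.3679 0.2911 0.2172] cm in tool: [-1.139e+01  5.672e+01 -3.000e-02]
```

```bash
python3 -m jog '[[0.3,1,0,0],[1,4,0,0],[1.8,7,0,0],[2.6,10.4,0,0],[3.4,13.7,0,0],[4.2,17,0,0],[4.8,20,0,0],[5,23,0,0],[4.7,26,0,0],[4,29,0,0],[2.8,32,0,0],[1.2,35,0,0],[-0.6,38,0,0],[-2.6,41.2,0,0],[-4.6,44.5,0,0],[-6.6,48,0,0],[-8.5,51.5,0,0],[-10,54.2,0,0],[-11,56,0,0],[-11.4,56.7,0,0]]'; python3 -m jog '[[0,0,0,0],[0,0,0,0],[0,0,0,0]]'
python3 - <<'E'
from h import *
c=bot.read_camera("top");cv2.imwrite("pics/t6.png",cv2.resize(c["pixels"][120:280,180:480,::-1],None,fx=2,fy=2))
c=bot.read_camera("wrist");cv2.imwrite("pics/w6.png",c["pixels"][:,:,::-1]);print(bot.get_obs()["eef_pos"])
E
```

```text
t: 14.2
eef_pos: [0.3874, -0.2895, 0.2153]
tool_rot: [-0.001, 0.993, 0.116, -0.002]
contact_force: [-0.3, -0.1, -1.3]
gripper_width: 0.274
grasp_force: 39.4
t: 14.45
eef_pos: [0.3906, -0.2845, 0.2167]
tool_rot: [-0.001, 0.993, 0.119, -0.0]
contact_force: [1.1, 0.3, -2.0]
gripper_width: 0.283
grasp_force: 39.4
[ 0.39075363 -0.28475411  0.21706987]
```

View pics/w6.png

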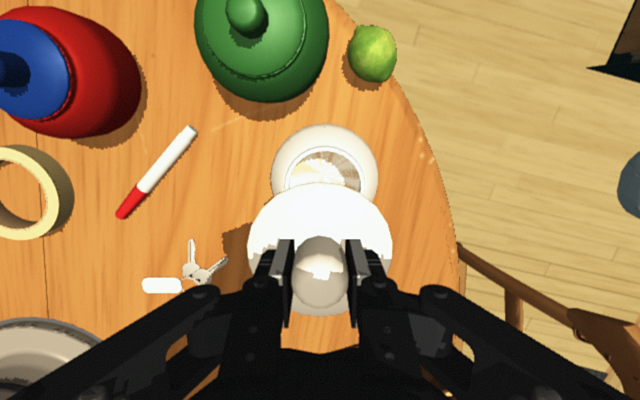

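The white lid is held level (320,250). The open white jar sits at about (325,175), so a few mm of sideways correction is left.

```bash
python3 -m jog '[[0,0,0,0],[0,0,0,0]]'; python3 d.py .3904 -.2878 .0786
```

```text
t: 14.72
eef_pos: [0.3905, -0.2857, 0.2174]
tool_rot: [0.0, 0.993, 0.119, 0.0]
contact_force: [0.2, 0.1, -1.8]
gripper_width: 0.276
grasp_force: 39.4
t 14.7167 now [ 0.3905 -0.2857  0.2174] cm in tool: [-0.06  0.2  13.88]
```

```bash
python3 -m jog '[[0,0.1,1,0],[0,0.1,3,0],[0,0.1,6,0],[0,0.1,9,0],[0,0.1,10.5,0],[0,0.1,11,0],[0,0.1,11,0],[0,0.1,11,0],[0,0.1,11,0]]'; python3 d.py .3904 -.2878 .0786
```

```text
t: 15.47
eef_pos: [0.3913, -0.288, 0.1084]
tool_rot: [0.001, 0.993, 0.118, 0.001]
contact_force: [-0.0, -0.0, -1.0]
gripper_width: 0.28
grasp_force: 39.4
t 15.4667 now [ 0.3913 -0.288   0.1084] cm in tool: [-0.09 -0.04  2.98]
```

```bash
python3 -m jog '[[0,0,0.6,0],[0,0,1.2,0],[0,0,1.8,0],[0,0,2.3,0],[0,0,2.7,0],[0,0,2.8,0],[0,0,2.8,0],[0,0,2.8,0]]';python3 d.py .3904 -.2878 .0776
```

```text
t: 16.13
eef_pos: [0.3904, -0.2875, 0.0793]
tool_rot: [-0.0, 0.993, 0.118, 0.0]
contact_force: [-0.6, 0.5, -1.4]
gripper_width: 0.28
grasp_force: 39.4
t 16.1333 now [ 0.3904 -0.2875  0.0793] cm in tool: [-0.01  0.03  0.17]
```

```bash
python3 -m jog '[[0,0,0.1,0],[0,0,0.15,0],[0,0,0.2,0],[0,0,0.2,0],[0,0,0.2,0]]'
```

```text
t: 16.55
eef_pos: [0.3904, -0.2876, 0.0776]
tool_rot: [0.0, 0.993, 0.118, 0.0]
contact_force: [-0.7, 0.6, 2.2]
gripper_width: 0.273
grasp_force: 39.8
```

Touchdown again at the predicted height. Release and rise, then check.

```bash
python3 -m jog '[[0,0,0,0],[0,0,0,0],[0,0,0,0],[0,0,0,0],[0,0,0,0]]' 0.0; python3 -m jog '[[0,0,-1,0],[0,0,-3,0],[0,0,-6,0],[0,0,-10,0],[0,0,-14,0],[0,0,-16,0],[0,0,-17,0],[0,0,-17,0],[0,0,-17,0]]'; python3 d.py .4275 -.040 .25
python3 - <<'E'
from h import *
c=bot.read_camera("wrist");C=cloud(c);P=C[(c["depth"]>0)&(np.hypot(C[...,0]-.39,C[...,1]+.288)<.033)]
k=np.hypot(P[:,0]-.39,P[:,1]+.288)<.01;r=np.hypot(P[:,0]-.39,P[:,1]+.288)>.022
print("knob top",np.percentile(P[k,2],98),"flange",np.percentile(P[r,2],[5,50,95]).round(4));cv2.imwrite("pics/w7.png",c["pixels"][:,:,::-1])
E
```

```text
t: 16.97
eef_pos: [0.3904, -0.2875, 0.0773]
tool_rot: [0.0, 0.993, 0.118, 0.0]
contact_force: [-0.9, -0.7, 0.1]
gripper_width: 0.5
grasp_force: 0.0
t: 17.72
eef_pos: [0.3899, -0.2873, 0.2469]
tool_rot: [-0.0, 0.993, 0.118, -0.0]
contact_force: [0.3, -0.5, -0.0]
gripper_width: 0.502
grasp_force: 0.0
t 17.7167 now [ 0.3899 -0.2873  0.2469] cm in tool: [  9.45 -23.16  -0.31]
knob top 0.10433207260981402 flange [0.0737 0.3207 0.3419]
```

Knob top at 0.104 m, so the white lid is home. On to the blue lid.

```bash
python3 -m jog '[[2,-3,0,0],[4,-6.5,0,0],[6,-10,0,0],[8,-13.5,0,0],[9,-17,0,0],[9.4,-20.5,0,0],[9.5,-22.7,0,0],[9.5,-23.2,0,0],[9.5,-23.2,0,0],[9.5,-23.2,0,0],[9.5,-23.2,0,0]]'
python3 lid.py blue .096 200 100 440 250; python3 d.py .4285 -.0395 .0976
```

```text
t: 18.68
eef_pos: [0.428, -0.0412, 0.2465]
tool_rot: [-0.0, 0.993, 0.117, -0.001]
contact_force: [-0.3, 0.4, 0.0]
gripper_width: 0.497
grasp_force: 0.0
blue flange centre 0.4306 -0.0372 dia 0.0706 z flange 0.0944 knob top 0.124 [ 0.4296 -0.0376] 498
t 18.7333 now [ 0.4281 -0.0413  0.2467] cm in tool: [ 0.1  -0.16 14.91]
```

```bash
python3 -m jog '[[0.2,-0.2,3,0],[0.2,-0.2,6,0],[0.2,-0.2,9,0],[0.2,-0.2,11,0],[0.2,-0.2,12.5,0],[0.2,-0.2,13.5,0],[0.2,-0.2,14.2,0],[0.2,-0.2,14.6,0],[0.2,-0.2,14.6,0],[0.2,-0.2,14.6,0]]'
python3 - <<'E'
from h import *
c=bot.read_camera("wrist");cv2.imwrite("pics/w8.png",c["pixels"][150:,150:500,::-1]);print(bot.get_obs()["eef_pos"])
E
```

```text
t: 19.57
eef_pos: [0.4303, -0.0374, 0.1018]
tool_rot: [0.0, 0.993, 0.118, 0.0]
contact_force: [0.7, -0.2, 0.3]
gripper_width: 0.501
grasp_force: 0.0
[ 0.43042128 -0.0373596   0.10200968]
```

View pics/w8.png

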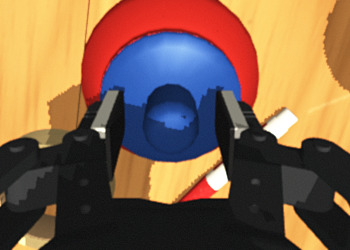

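The blue knob at crop (170,118) is centred between the pads (120 and 220). Lower and grip.

```bash
python3 -m jog '[[0,0,0.2,0],[0,0,0.4,0],[0,0,0.4,0],[0,0,0.4,0]]' && python3 -m jog '[[0,0,0,0],[0,0,0,0],[0,0,0,0],[0,0,0,0],[0,0,0,0],[0,0,0,0],[0,0,0,0],[0,0,0,0]]' 1 40 && python3 -m jog '[[0,0,-0.3,0],[0,0,-1,0],[0,0,-2,0],[0,0,-4,0],[0,0,-7,0],[0,0,-10,0],[0,0,-12,0],[0,0,-12,0],[0,0,-12,0],[0,0,-12,0]]'; python3 d.py .368 .2915 .2176; python3 d.py .47 .16 .2176
```

```text
t: 19.95
eef_pos: [0.4297, -0.0372, 0.0974]
tool_rot: [0.0, 0.993, 0.118, 0.0]
contact_force: [0.7, -0.1, 0.8]
gripper_width: 0.495
grasp_force: 0.0
t: 20.62
eef_pos: [0.4298, -0.0372, 0.0975]
tool_rot: [0.0, 0.993, 0.118, 0.0]
contact_force: [-1.7, -0.1, 5.4]
gripper_width: 0.278
grasp_force: 39.1
t: 21.45
eef_pos: [0.4291, -0.0374, 0.217]
tool_rot: [0.0, 0.993, 0.118, -0.0]
contact_force: [-0.2, 0.6, -2.3]
gripper_width: 0.276
grasp_force: 39.3
t 21.45 now [ 0.4291 -0.0374  0.217 ] cm in tool: [  1.77 -33.4   -0.07]
t 21.45 now [ 0.4291 -0.0374  0.217 ] cm in tool: [  8.6  -18.23  -0.07]
```

```bash
python3 -m jog '[[0.5,-1,0,0],[2,-4,0,0],[3.5,-7,0,0],[5,-10,0,0],[6.3,-13,0,0],[7.2,-16,0,0],[7.3,-19,0,0],[6.6,-22,0,0],[5.4,-25,0,0],[4.2,-28,0,0],[3,-31,0,0],[2.2,-32.6,0,0],[1.8,-33.4,0,0],[1.8,-33.4,0,0],[1.8,-33.4,0,0],[1.8,-33.4,0,0],[1.8,-33.4,0,0]]'
python3 - <<'E'
from h import *
c=bot.read_camera("wrist");cv2.imwrite("pics/w9.png",c["pixels"][:,:,::-1])
E
python3 d.py .368 .2915 .0986
```

```text
t: 22.87
eef_pos: [0.3699, 0.2901, 0.2169]
tool_rot: [0.0, 0.993, 0.117, -0.0]
contact_force: [0.2, 0.3, -1.5]
gripper_width: 0.279
grasp_force: 39.4
t 22.9167 now [0.3699 0.2903 0.217 ] cm in tool: [-0.15 -0.16 11.84]
```

View pics/w9.png

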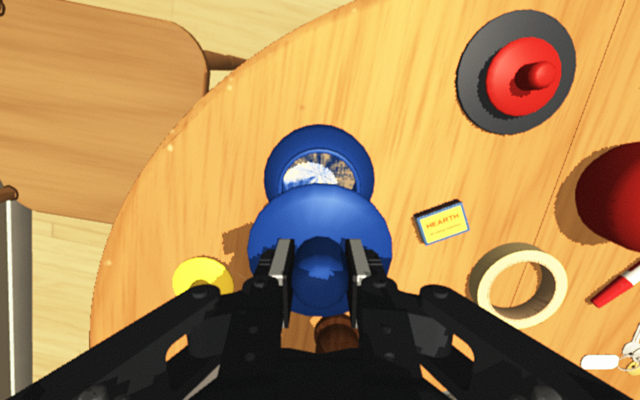

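The blue lid is held level (320,250) with the open blue jar just ahead at (319,175), and the red lid sits on the trivet (520,75). Now lower.

```bash
python3 -m jog '[[-0.1,-0.1,1,0],[-0.1,-0.1,3,0],[-0.1,-0.1,5.5,0],[-0.1,-0.1,7.5,0],[-0.1,-0.1,9,0],[-0.1,-0.1,9.4,0],[-0.1,-0.1,9.4,0],[-0.1,-0.1,9.4,0]]'; python3 d.py .368 .2915 .0886
```

```text
t: 23.58
eef_pos: [0.3679, 0.2925, 0.1235]
tool_rot: [-0.0, 0.993, 0.118, 0.0]
contact_force: [0.0, 0.4, -0.5]
gripper_width: 0.276
grasp_force: 39.4
t 23.5833 now [0.3679 0.2925 0.1235] cm in tool: [-0.01  0.11  3.49]
```

```bash
python3 -m jog '[[0,0.1,0.6,0],[0,0.1,1.3,0],[0,0.1,2,0],[0,0.1,2.6,0],[0,0.1,3.1,0],[0,0.1,3.3,0],[0,0.1,3.4,0],[0,0.1,3.4,0],[0,0.1,3.4,0]]'; python3 d.py .368 .2915 .0875
```

```text
t: 24.33
eef_pos: [0.368, 0.2916, 0.0894]
tool_rot: [-0.0, 0.993, 0.118, 0.0]
contact_force: [-0.0, 0.4, -0.3]
gripper_width: 0.276
grasp_force: 39.4
t 24.3333 now [0.368  0.2916 0.0894] cm in tool: [-0.    0.01  0.19]
```

```bash
python3 -m jog '[[0,0,0.1,0],[0,0,0.15,0],[0,0,0.2,0],[0,0,0.2,0],[0,0,0.2,0]]'
```

```text
t: 24.75
eef_pos: [0.3681, 0.2915, 0.0876]
tool_rot: [0.0, 0.993, 0.118, 0.0]
contact_force: [-1.2, -1.9, 3.4]
gripper_width: 0.28
grasp_force: 39.8
```

```bash
python3 -m jog '[[0,0,0,0],[0,0,0,0],[0,0,0,0],[0,0,0,0],[0,0,0,0]]' 0.0; python3 -m jog '[[0,0,-1,0],[0,0,-3,0],[0,0,-6,0],[0,0,-10,0],[0,0,-13,0],[0,0,-14,0],[0,0,-14,0],[0,0,-14,0]]'; python3 lid.py blue .086 200 100 440 235; python3 d.py .5105 .1192 .227
```

```text
t: 25.17
eef_pos: [0.3679, 0.2914, 0.0872]
tool_rot: [-0.0, 0.993, 0.118, -0.0]
contact_force: [0.6, -0.3, 0.4]
gripper_width: 0.5
grasp_force: 0.0
t: 25.83
eef_pos: [0.368, 0.2912, 0.2275]
tool_rot: [0.0, 0.993, 0.118, 0.0]
contact_force: [-0.4, 0.5, -0.4]
gripper_width: 0.5
grasp_force: 0.0
blue flange centre 0.3763 0.2935 dia 0.0958 z flange 0.0816 knob top 0.1135 [0.3679 0.2919] 554
t 25.8833 now [0.3675 0.2907 0.2265] cm in tool: [ 9.88 20.02 -0.04]
```

Blue lid knob top is at 0.1135 m, matching the earlier seated height. Back to the trivet for the red one.

```bash
python3 -m jog '[[2,4,0,0],[4,8,0,0],[6,12,0,0],[8,16,0,0],[9.5,19,0,0],[9.9,20,0,0],[9.9,20,0,0],[9.9,20,0,0],[9.9,20,0,0],[9.9,20,0,0]]'
python3 lid.py red .025 200 150 400 250; python3 d.py .5105 .1192 .031
```

```text
t: 26.72
eef_pos: [0.5097, 0.1218, 0.2266]
tool_rot: [-0.0, 0.993, 0.12, -0.001]
contact_force: [0.4, 0.2, 0.2]
gripper_width: 0.5
grasp_force: 0.0
red flange centre 0.511 0.1198 dia 0.072 z flange 0.0235 knob top 0.0529 [0.5101 0.1195] 363
t 26.7667 now [0.51   0.1217 0.2269] cm in tool: [1.000e-02 2.700e-01 1.959e+01]
```

```bash
python3 -m jog '[[0,0.1,3,0],[0,0.1,6,0],[0,0.1,9,0],[0,0.1,12,0],[0,0.1,15,0],[0,0.1,17,0],[0,0.1,18.3,0],[0,0.1,19,0],[0,0.1,19.4,0],[0,0.1,19.4,0],[0,0.1,19.4,0]]'; python3 d.py .5105 .1192 .0267
```

```text
t: 27.68
eef_pos: [0.5121, 0.1197, 0.0343]
tool_rot: [-0.0, 0.993, 0.118, 0.001]
contact_force: [0.6, 0.1, 0.4]
gripper_width: 0.499
grasp_force: 0.0
t 27.6833 now [0.5121 0.1197 0.0343] cm in tool: [-0.16  0.01  0.76]
```

```bash
python3 -m jog '[[-0.1,0,0.3,0],[-0.1,0,0.6,0],[-0.1,0,0.6,0],[-0.1,0,0.6,0]]'; python3 d.py .5105 .1192 .0267
```

```text
t: 28.02
eef_pos: [0.5104, 0.1189, 0.0275]
tool_rot: [0.0, 0.993, 0.118, 0.0]
contact_force: [0.6, -0.2, 0.2]
gripper_width: 0.5
grasp_force: 0.0
t 28.0167 now [0.5104 0.1189 0.0275] cm in tool: [ 0.02 -0.03  0.08]
```

```bash
python3 -m jog '[[0,0,0.1,0],[0,0,0.1,0],[0,0,0.1,0]]'; python3 -m jog '[[0,0,0,0],[0,0,0,0],[0,0,0,0],[0,0,0,0],[0,0,0,0],[0,0,0,0],[0,0,0,0],[0,0,0,0]]' 1 40 && python3 -m jog '[[0,0,-0.3,0],[0,0,-1,0],[0,0,-2,0],[0,0,-4,0],[0,0,-7,0],[0,0,-10,0],[0,0,-13,0],[0,0,-16,0],[0,0,-18,0],[0,0,-19,0],[0,0,-19,0],[0,0,-19,0]]'; python3 d.py .4297 -.0372 .2176
```

```text
t: 28.27
eef_pos: [0.5104, 0.119, 0.0263]
tool_rot: [0.0, 0.993, 0.118, 0.0]
contact_force: [0.3, 0.2, -0.4]
gripper_width: 0.5
grasp_force: 0.0
t: 28.93
eef_pos: [0.5104, 0.119, 0.0265]
tool_rot: [0.0, 0.993, 0.118, 0.0]
contact_force: [-1.4, -0.6, 4.8]
gripper_width: 0.273
grasp_force: 39.2
t: 29.93
eef_pos: [0.5101, 0.1188, 0.2161]
tool_rot: [0.0, 0.993, 0.118, 0.0]
contact_force: [-1.1, 0.1, -1.2]
gripper_width: 0.277
grasp_force: 39.3
t 29.9333 now [0.5101 0.1188 0.2161] cm in tool: [-11.47  13.28  -0.15]
```

```bash
python3 -m jog '[[-1,1.2,0,0],[-3,3.5,0,0],[-5,5.8,0,0],[-7,8.1,0,0],[-9,10.4,0,0],[-10.5,12.1,0,0],[-11.4,13.2,0,0],[-11.5,13.3,0,0],[-11.5,13.3,0,0],[-11.5,13.3,0,0],[-11.5,13.3,0,0]]'; python3 d.py .4297 -.0372 .125
python3 - <<'E'
from h import *
c=bot.read_camera("wrist");cv2.imwrite("pics/w10.png",c["pixels"][:,:,::-1])
E
```

```text
t: 30.85
eef_pos: [0.4299, -0.036, 0.2158]
tool_rot: [-0.0, 0.993, 0.119, -0.0]
contact_force: [-0.1, 1.0, -0.9]
gripper_width: 0.28
grasp_force: 39.4
t 30.85 now [ 0.4299 -0.036   0.2158] cm in tool: [-0.05  0.11  9.08]
```

View pics/w10.png

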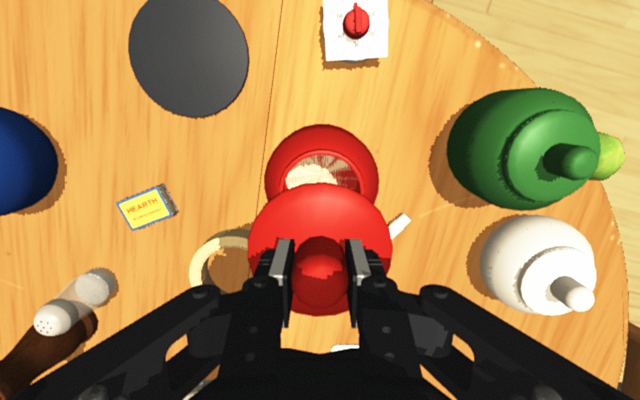

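The red lid is level (320,250), the open red jar is ahead at (322,178), and the white jar is closed in white at (540,265). Lower.

```bash
python3 -m jog '[[0,0,1,0],[0,0,3,0],[0,0,5.5,0],[0,0,7.2,0],[0,0,8.2,0],[0,0,8.5,0],[0,0,8.5,0],[0,0,8.5,0]]'; python3 d.py .4297 -.0372 .0986
```

```text
t: 31.57
eef_pos: [0.4303, -0.037, 0.1318]
tool_rot: [-0.0, 0.993, 0.118, 0.0]
contact_force: [-0.7, -0.8, -0.3]
gripper_width: 0.277
grasp_force: 39.4
t 31.5667 now [ 0.4303 -0.037   0.1318] cm in tool: [-0.07  0.01  3.32]
```

```bash
python3 -m jog '[[0,0,0.6,0],[0,0,1.3,0],[0,0,2,0],[0,0,2.6,0],[0,0,3,0],[0,0,3.2,0],[0,0,3.2,0],[0,0,3.2,0]]'; python3 d.py .4297 -.0372 .0975
```

```text
t: 32.23
eef_pos: [0.4298, -0.0372, 0.0992]
tool_rot: [-0.0, 0.993, 0.118, -0.0]
contact_force: [-0.3, -0.9, -1.4]
gripper_width: 0.275
grasp_force: 39.4
t 32.2333 now [ 0.4298 -0.0372  0.0992] cm in tool: [-0.01 -0.    0.17]
```

```bash
python3 -m jog '[[0,0,0.1,0],[0,0,0.15,0],[0,0,0.2,0],[0,0,0.2,0],[0,0,0.2,0]]'
```

```text
t: 32.65
eef_pos: [0.4299, -0.0373, 0.0975]
tool_rot: [0.0, 0.993, 0.118, 0.0]
contact_force: [0.2, 0.2, 0.5]
gripper_width: 0.282
grasp_force: 39.5
```

```bash
python3 -m jog '[[0,0,0.05,0],[0,0,0.05,0],[0,0,0.05,0]]'; python3 -m jog '[[0,0,0,0],[0,0,0,0],[0,0,0,0],[0,0,0,0],[0,0,0,0]]' 0.0; python3 -m jog '[[0,0,-1,0],[0,0,-3,0],[0,0,-6,0],[0,0,-10,0],[0,0,-14,0],[0,0,-14,0],[0,0,-14,0]]'; python3 d.py .35 -.45 .25
```

```text
t: 32.9
eef_pos: [0.4299, -0.0373, 0.0974]
tool_rot: [0.0, 0.993, 0.118, 0.0]
contact_force: [-2.6, -0.6, 7.9]
gripper_width: 0.28
grasp_force: 40.4
t: 33.32
eef_pos: [0.4297, -0.0373, 0.0967]
tool_rot: [-0.0, 0.993, 0.118, -0.0]
contact_force: [0.2, -0.1, -0.4]
gripper_width: 0.502
grasp_force: 0.0
t: 33.9
eef_pos: [0.4313, -0.0372, 0.2397]
tool_rot: [0.001, 0.993, 0.118, 0.003]
contact_force: [-0.9, -0.3, -1.0]
gripper_width: 0.502
grasp_force: 0.0
t 33.9 now [ 0.4313 -0.0372  0.2397] cm in tool: [-17.58  38.23  -1.03]
```

Move aside and check everything from the top camera.

```bash
python3 -m jog '[[-1,3,-1,0],[-2,6,-1,0],[-3,9,-1,0],[-4,12,-1,0],[-5,15,-1,0],[-7,19,-1,0],[-9,23,-1,0],[-12,27,-1,0],[-14.5,32,-1,0],[-17.5,38,-1,0],[-17.5,38,-1,0],[-17.5,38,-1,0],[-17.5,38,-1,0],[-17.5,38,-1,0],[-17.5,38,-1,0]]'
python3 - <<'E'
from h import *
T=bot.read_camera("top");C=cloud(T)
for n,x,y,e in(("white",.3905,-.288,.104),("blue",.368,.2915,.114),("red",.43,-.0373,.124),("green",.501,-.208,.134)):
    r=np.hypot(C[...,0]-x,C[...,1]-y);print(n,"knob top",np.percentile(C[r<.02][:,2],99).round(4),"expect",e,"flange",np.median(C[(r>.02)&(r<.031)][:,2]).round(4))
S=bot.read_camera("side")
cv2.imwrite("pics/f.png",np.vstack([cv2.resize(c["pixels"][a:a+140,b:b+300,::-1],None,fx=2,fy=2) for c,a,b in((T,130,180),(S,145,220))]))
E
```

```text
t: 35.15
eef_pos: [0.3492, -0.4457, 0.2459]
tool_rot: [-0.001, 0.993, 0.119, -0.0]
contact_force: [-0.7, 0.5, -0.4]
gripper_width: 0.502
grasp_force: 0.0
white knob top 0.1087 expect 0.104 flange 0.0741
blue knob top 0.1184 expect 0.114 flange 0.0841
red knob top 0.1267 expect 0.124 flange 0.0946
green knob top 0.1377 expect 0.134 flange 0.1048
```

View pics/f.png

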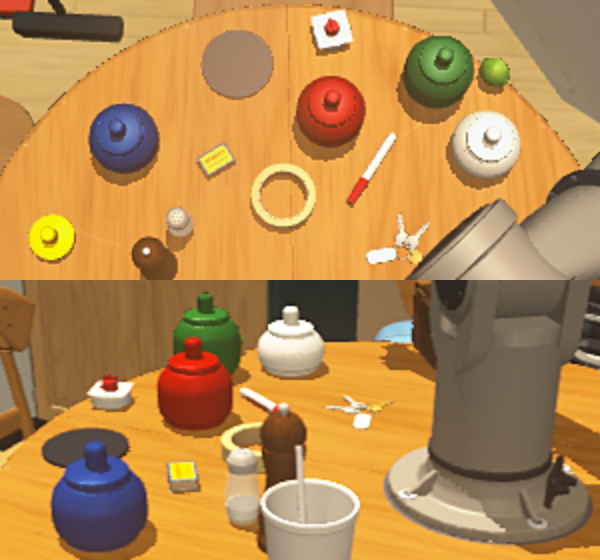

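Every jar is closed with the lid of its own colour: blue (123,137), red (331,105), white (487,140) and green (440,65) in the top half. The flange heights match the untouched green jar's seated height, the trivet is empty, and the robot touches nothing.

```bash
python3 -c "
from station import bot
print(bot.hand_in())"
```

```text
the job is handed in; nothing more can be done
None
```

The white, blue and red lids are back on their own jars and fully home, the green jar stayed closed, and I handed the job in at about 35 s of the allowed 106 s.

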